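# Find the high side of a rotary stage insert and turn it under the levelling screw

### The arm

A 6-joint arm with a two-finger parallel gripper is mounted at the origin on the work surface. World frame = base frame: x ahead of the robot, y to its left, z up, the work surface at z = 0. Lengths are in m, angles in rad, forces in N, time in s.
With the tool pointing down it reaches from about 0.375 to 0.9 m from the base axis. Payload 3.1 kg.
Tool frame: the origin (TCP) lies midway between the tips of the shut fingers; the grasp point (between the pads) lies 19 mm behind it; z points along the fingers, y is the line along which they close (so a half turn about z gives the same grasp; the last joint's range is limited). The gripper opens to 87 mm and grips with 3 to 60 N. Pads are 19 mm wide; open, the fingers measure 117 mm over their backs; the gripper's body (75 mm by 190 mm) begins 51 mm behind the grasp point.
Start: joints at [1.113, 0.527, 1.433, -0, 1.181, -0.178], TCP at [0.173, 0.601, 0.223] pointing down, gripper open.
Joint ranges: [-3.08, 3.08], [-0.75, 2.2], [0.22, 2.44], [-1.43, 4.57], [0, 2.65], [-2.85, 2.85]. Speed limits (rad/s): [2.79, 2.79, 3.14, 3.14, 3.14, 3.14].

### API

Orientations are given as a unit quaternion [x, y, z, w].
In Python, from rig import get_obs, cams, job gives the robot as it stands.
- The arm moves only by the tool servo_tool, never from a script. Its argument "moves" is text: rows parted by semicolons, each of 5 numbers parted by spaces: the shift along the tool's x, y, z in m, then the turn about the tool's z in degrees, then the finger opening in m, from 0 to 0.087. In form: dx dy dz spin claw; .... A call has 1 to 10 rows; each row is the pose to reach, as a shift and turn from the pose commanded when the call began, along the tool's axes at that moment; what a row does not reach only later rows make up. A row lasts 1/12 s, in which the tool goes at most 41.7 mm and 7.16 degrees, less where a joint would pass 70% of its speed; a pose out of reach is approached as far as the arm can. A call with a gripper value outside its range is refused whole. The fingers move at their own pace and stop on an object; "grip_force" is the grip in N (left out, the last holds). Time passes only in rows, so rows that repeat a pose let the fingers close. It gives the time, the measured TCP pose, the force, the opening and the grip force at its end, in the units of the state.
- get_obs(): the state, without advancing time (a new reading comes with each control period).
- cams.camera(name): name is "scene" or "top" or "wrist"; returns the picture (384x512x3 uint8, blue, green, red); there is no depth.
- cams.camera_model(name): a dict with "fx", "fy", "cx", "cy" (pixels), "dist" ([k1, k2, p1, p2, k3] as OpenCV has them; the pictures are not rectified), "R" (3x3) and "t" (3): a world point X has camera coordinates R X + t. Camera axes: x right, y down, z forward; pixel columns grow to the right and rows downward; lengths in m; the calibration is good to about 2 mm. A picture is of the moment at which its call begins: read the wrist's pose just before it. camera_model takes no time and is no camera call; for the wrist camera it gives the pose at the moment of the call.
- job.hand_in(): hands the job in; it is judged then, once.
The state is a dict: "time": time; "q": joint angles; "joint_velocities": joint speeds; "joint_torque": joint torques, N m; "position": TCP position; "tool_rot": TCP orientation; "ft_force": force on the tool from outside, world axes, zero at the start; "moment": the same for the moment, N m; "grip_width": finger opening in m; "grip_force": force on a finger pad.
Only numpy, scipy, OpenCV 4.12 (cv2) and the standard library are available. Lean on these libraries where they do the work, as an engineer would, in place of code of your own. Each camera call takes 0.05 s, during which the arm holds its last target. There are 200 camera calls.

### The job

The round insert in the microscope's rotary stage sits slightly askew, and which side is high does not show in any reading: feel for it gently with the closed fingertips, touching the face at several points. Then push the turntable round by its posts until the highest part of the insert's rim lies straight below the levelling screw on the overhanging arm, and let go with the turntable at rest. Leave the flask, the dish and the objective beside the stage where they are.

Things in the scene. Friction and masses are not known exactly. Their poses are not given: they have to be found in the camera images.
- stage: fixed base of the rotary stage: grey plate 230 x 210 x 16 mm with a black round pedestal. Origin on the bench, on the turntable's upright axis; its x axis points from there to the grey column of the overhanging arm. The column (34 x 40 mm) is centred 132 mm out along x; the arm, 20 mm wide, reaches inward to 47 mm from the axis; underside 92 mm, top 104 mm above the bench
- screw (a point): lower tip of the levelling screw (8 mm thick, head 18 mm wide and up to 110 mm above the bench) at the inner end of the overhanging arm: 55 mm from the turntable's axis along the stage's x axis, 75 mm above the bench
- turntable (a joint): turn of the turntable, rad, counter-clockwise from above, a full turn free either way; light friction (3 N at a post) holds it. Aluminium ring, outer diameter 190, inner 148 mm, top 62 mm above the bench. Six steel posts, 9 mm thick, tops at 86 mm, stand 85.5 mm from the axis, 60 degrees apart; at 0 one is on the stage's x axis. Posts pass under the arm, fingers do not
- face_centre (a point): centre of the insert's face, on the turntable's axis, 46 mm above the bench; axes are the stage's. The insert, a plain flat grey metal disc 140 mm wide, turns with the ring. It slopes 3.2 degrees: 55 mm out, 3 mm up on its high side, 3 mm down opposite. Where the high side is among the posts differs each time; at the start 0.5 rad or more from the screw. It sinks 1 mm per 8 N on rubber mounts
- flask_a: bystander: empty clear culture flask lying flat, 141 x 80 x 32 mm, close beside the stage; origin under the middle of its box
- dish: bystander: covered glass dish, 95 mm wide, 16 mm high, close beside the stage; origin under its centre
- objective: bystander: steel microscope objective standing near the stage, 33 mm wide, 52 mm high; origin under its centre

How it is judged:
By the outcome, as a careful person would: the job done as asked, in the order asked, and still so for the second after the job is handed in, with the robot touching nothing.
It also fails if it takes over 61 s, if anything falls off the work surface, if the arm or the gripper's body presses on something with over 40 N, if the wrist force passes 120 N, or if a joint passes its speed limit or range.

## Working session

There is one attempt and no reset: what is moved stays moved. The work goes in short steps, Python scripts to look and compute and a tool call to move; the robot and the scene stay as the last step left them, time stands still between calls to the robot, and variables do not carry over. Pictures are saved under pics/ and viewed, at most 10 in all, crops included, and the job is handed in when it is done.

Besides the shell and the picture viewer there is one more tool, called as name(argument=value, ...) on one line, values as JSON. servo_tool: Moves the arm, as the interface text tells. Its arguments: {"type":"object","properties":{"moves":{"type":"string"},"grip_force":{"type":"number"}},"required":["moves"]}

```bash
mkdir -p pics; python3 - <<'E'
from rig import get_obs,cams,job
import cv2,json,numpy as np
o=get_obs();print({k:np.round(v,3).tolist() for k,v in o.items()})
for n in ["top","scene"]:
    im=cams.camera(n);cv2.imwrite(f"pics/{n}0.png",im)
    m=cams.camera_model(n);print(n,{k:np.round(v,4).tolist() for k,v in m.items()})
E
```

```text
{'time': 0.0, 'q': [1.113, 0.528, 1.434, -0.0, 1.181, -0.178], 'joint_velocities': [-0.001, -0.002, -0.001, 0.0, 0.0, 0.001], 'joint_torque': [-0.001, -44.005, -17.659, 0.063, 0.058, -0.0], 'position': [0.172, 0.6, 0.222], 'tool_rot': [0.139, 0.99, -0.001, -0.0], 'ft_force': [0.114, -0.652, -0.01], 'moment': [0.031, 0.034, 0.035], 'grip_force': 0.0, 'grip_width': 0.087}
top {'fx': 481.0132, 'fy': 481.0132, 'cx': 258.1919, 'cy': 191.6644, 'dist': [0.0045, 0.0, 0.0, 0.0, 0.0], 'R': [[0.0162, -0.9994, -0.0298], [-0.9986, -0.0147, -0.0501], [0.0496, 0.0306, -0.9983]], 't': [0.0572, 0.584, 1.1677]}
scene {'fx': 402.8916, 'fy': 402.8916, 'cx': 255.5174, 'cy': 192.5731, 'dist': [-0.0602, 0.0, 0.0, 0.0, 0.0], 'R': [[0.2336, 0.9723, -0.0008], [0.8041, -0.1937, -0.5621], [-0.5467, 0.1307, -0.8271]], 't': [-0.1719, -0.4053, 1.1827]}
```

View pics/top0.png

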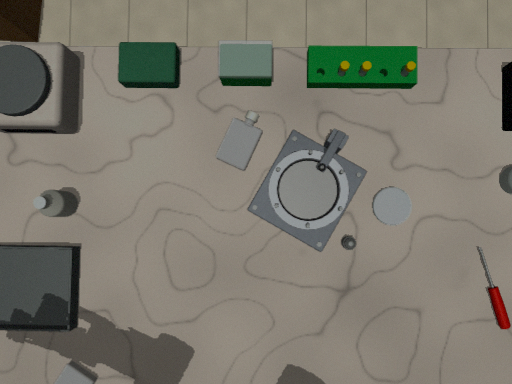

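View pics/scene0.png

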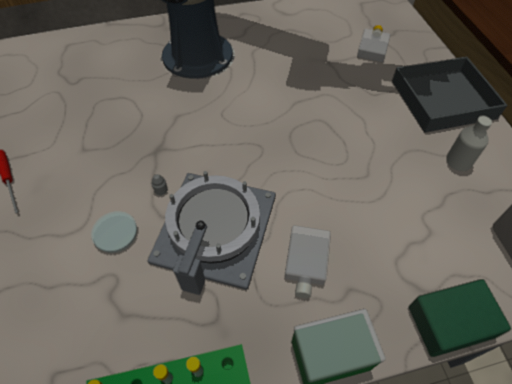

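The top view shows the stage at about (308,189), with the overhanging arm going up-right to (337,140). The flask is at (240,143), the dish at (392,206) and the objective at (348,242). Next I'll measure the ring, the arm and the posts.

```bash
cat > h.py <<'E'
import numpy as np,cv2
from rig import get_obs,cams,job
def ray(m,px,z):
    px=np.asarray(px,float).reshape(-1,1,2)
    K=np.array([[m['fx'],0,m['cx']],[0,m['fy'],m['cy']],[0,0,1]])
    u=cv2.undistortPoints(px,K,np.array(m['dist'])).reshape(-1,2)
    R=np.array(m['R']);c=-R.T@np.array(m['t'])
    d=np.c_[u,np.ones(len(u))]@R
    return c+d*((z-c[2])/d[:,2])[:,None]
def proj(m,X):
    K=np.array([[m['fx'],0,m['cx']],[0,m['fy'],m['cy']],[0,0,1]])
    return cv2.projectPoints(np.asarray(X,float).reshape(-1,3),cv2.Rodrigues(np.array(m['R']))[0],np.array(m['t']),K,np.array(m['dist']))[0].reshape(-1,2)
def circ(P):
    A=np.c_[2*P[:,:2],np.ones(len(P))];s=np.linalg.lstsq(A,(P[:,:2]**2).sum(1),rcond=None)[0]
    return s[:2],np.sqrt(s[2]+s[:2]@s[:2])
E
python3 - <<'E'
from h import *
im=cv2.imread('pics/top0.png');m=cams.camera_model('top')
g=cv2.cvtColor(im,cv2.COLOR_BGR2GRAY)
# sample radially for ring
c=np.array([308,189.])
print([int(g[189,x]) for x in range(255,365,2)])
cv2.imwrite('pics/topc.png',cv2.resize(im[120:260,235:365],None,fx=4.2,fy=4.2,interpolation=cv2.INTER_CUBIC))
s=cv2.imread('pics/scene0.png');cv2.imwrite('pics/scc.png',cv2.resize(s[165:300,140:285],None,fx=4.2,fy=4.2,interpolation=cv2.INTER_CUBIC))
E
```

```text
[132, 133, 87, 100, 102, 102, 98, 152, 154, 149, 151, 47, 120, 134, 135, 135, 133, 133, 133, 130, 133, 138, 130, 132, 131, 130, 130, 133, 130, 131, 131, 128, 132, 132, 130, 129, 129, 130, 129, 127, 130, 39, 66, 148, 149, 151, 151, 88, 100, 102, 98, 115, 134, 133, 136]
```

View pics/topc.png

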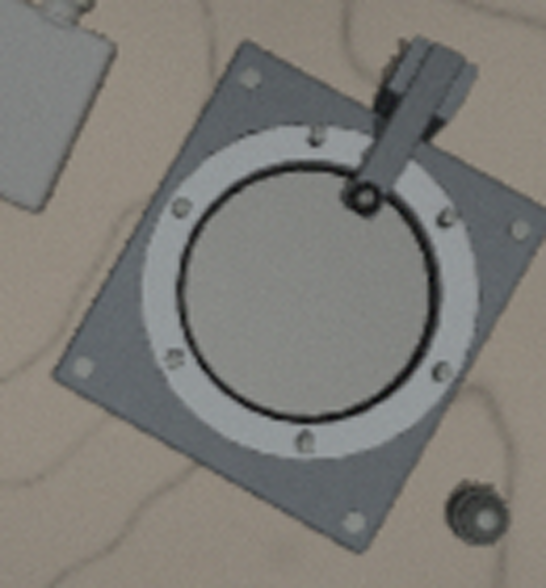

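View pics/scc.png

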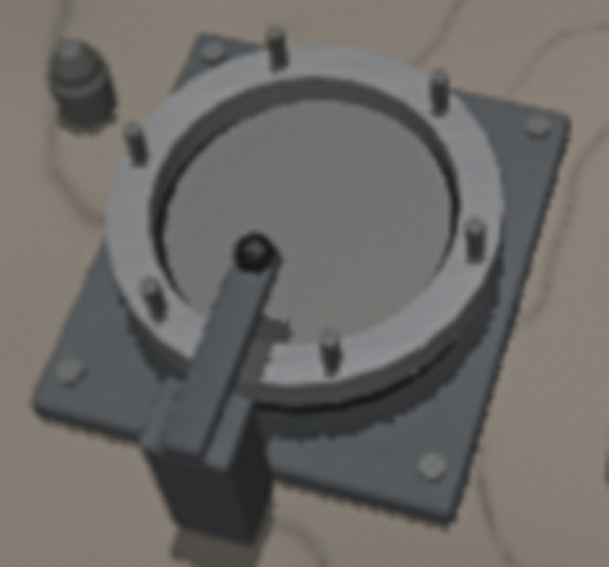

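The crop shows six post tops at about (317,133), (182,206), (175,357), (306,440), (442,371) and (447,215). The screw head is at (364,198) and the arm runs up-right to (440,50).

```bash
python3 - <<'E'
from h import *
im=cv2.imread('pics/top0.png');m=cams.camera_model('top')
g=cv2.GaussianBlur(cv2.cvtColor(im,cv2.COLOR_BGR2GRAY),(3,3),0).astype(float)
c0=np.array([308.5,189.5]);out=[];inn=[]
from scipy.ndimage import map_coordinates
for a in np.radians(np.arange(0,360,4)):
    if -75<np.degrees(a)-360<-30: continue
    r=np.arange(22,46,.1);x=c0[0]+r*np.cos(a);y=c0[1]+r*np.sin(a)
    v=map_coordinates(g,[y,x],order=1);b=v>125
    k=np.argmin(np.where(r<36,v,999)) # dark groove
    i=k+np.argmax(v[k:]>115); j=i+np.argmax((v[i:]<125)&(r[i:]>36)); 
    out.append([x[j],y[j]]); inn.append([x[i],y[i]])
for n,P in(("out",out),("inn",inn)):
    W=ray(m,P,.062)
    for _ in range(4):
        c,r=circ(W);e=np.abs(np.hypot(*(W[:,:2]-c).T)-r);W=W[e<max(.0015,np.percentile(e,90))]
    print(n,c,r,len(W))
C=c
cr=lambda p:np.array(p,float)/4.2+[235,120]-.4
Pp=ray(m,cr([(317,130),(182,204),(175,353),(305,437),(442,369),(446,213)]),.086)[:,:2]
cp,rp=circ(Pp);print("posts",Pp,cp,rp)
S=ray(m,cr([(364,197)]),.110)[0,:2];
# head ring
for cc in (C,cp):
    d=Pp-cc;print(np.degrees(np.arctan2(d[:,1],d[:,0])),np.hypot(*d.T)); d=S-cc;print("screw",S,np.hypot(*d),np.degrees(np.arctan2(d[1],d[0])))
# plate corners at z=.016 (crop px)
Q=ray(m,cr([(247,42),(55,375),(362,552)]),.016)[:,:2];print(Q)
for a,b in((1,0),(1,2)): d=Q[b]-Q[a];print(np.hypot(*d),np.degrees(np.arctan2(d[1],d[0])))
print("objective",ray(m,cr([(485,518)]),.052),"flask/dish",ray(m,[(240,143),(392,206)],.02))
o=get_obs();print(o['position'])
# arm edges at z=.104
A=ray(m,cr([(424,52),(462,68)]),.104)[:,:2].mean(0);d=A-S;print("arm dir",np.degrees(np.arctan2(d[1],d[0])),d)
E
```

```text
out [ 0.58860844 -0.05265462] 0.09370281124095513 70
inn [ 0.5886631  -0.05251095] 0.07515586681046284 78
posts [[ 0.67663538 -0.05459958]
 [ 0.63471733  0.01916984]
 [ 0.55251412  0.02185051]
 [ 0.50765579 -0.04987905]
 [ 0.54601996 -0.12418665]
 [ 0.63166769 -0.12570936]] [ 0.59164644 -0.0527276 ] 0.08418526308363393
[  -1.36005629   57.2796393   115.92555663  178.13913595 -120.75034821
  -59.56546076] [0.08799707 0.08520051 0.08268238 0.08105006 0.0834017  0.08489641]
screw [ 0.63740444 -0.07837836] 0.055180070035775824 -27.955241290765347
[  -1.26180555   59.07585504  117.68671395  178.05755811 -122.55816521
  -61.26081467] [0.08500955 0.08381135 0.08422133 0.08403894 0.08478309 0.08323483]
screw [ 0.63740444 -0.07837836] 0.05245717629728914 -29.273874933145493
[[ 0.73774563 -0.01833583]
 [ 0.54033993  0.09126303]
 [ 0.44065617 -0.08858289]]
0.22578955116062194 -29.03886153983336
0.20562443547618398 -118.99842468863902
objective [[ 0.46347058 -0.15355644  0.052     ]] flask/dish [[ 0.70231731  0.11285085  0.02      ]
 [ 0.55281846 -0.25921234  0.02      ]]
[0.17226419 0.60010118 0.22167415]
arm dir -29.319437935309494 [ 0.07574194 -0.04253819]
```

servo_tool(moves="-0.29 -0.256 0 0 0; -0.29 -0.256 0 0 0; -0.29 -0.256 0 0 0; -0.29 -0.256 0 0 0; -0.29 -0.256 0 0 0; -0.29 -0.256 0 0 0; -0.29 -0.256 0 0 0; -0.29 -0.256 0 0 0; -0.58 -0.513 0 0 0; -0.58 -0.513 0 0 0", grip_force=10)

```text
time: 0.93
position: [0.3969, 0.2474, 0.2224]
tool_rot: [0.139, 0.99, -0.0, -0.0]
ft_force: [0.3, 0.6, 0.2]
grip_width: 0.0282
grip_force: 0.0
```

servo_tool(moves="-0.267 -0.235 0 0 0; -0.267 -0.235 0 0 0; -0.267 -0.235 0 0 0; -0.267 -0.235 0 0 0; -0.267 -0.235 0 0 0; -0.267 -0.235 0 0 0; -0.267 -0.235 0 0 0; -0.267 -0.235 0 0 0; -0.267 -0.235 0 0 0; -0.267 -0.235 0 0 0")

```text
time: 1.77
position: [0.5914, -0.0555, 0.2221]
tool_rot: [0.142, 0.99, -0.001, 0.002]
ft_force: [-0.7, 0.3, -0.4]
grip_width: 0.0009
grip_force: 0.0
```

```bash
cat >> h.py <<'E'
C=np.array([.589,-.0526]); YAW=np.radians(-29)
from scipy.spatial.transform import Rotation as Ro
def off(x,y,z):
    o=get_obs();R=Ro.from_quat(o['tool_rot']).as_matrix()
    return np.round(R.T@(np.array([x,y,z])-o['position']),4)
E
python3 - <<'E'
from h import *
o=get_obs();print(o['time'],o['position'],o['tool_rot'],o['ft_force'],o['grip_width'])
print(off(*C,.06))
E
```

```text
1.7667 [ 0.5914292  -0.05548684  0.2221495 ] [ 0.14184121  0.98988736 -0.00100238  0.0017558 ] [-0.74839591  0.30041584 -0.35858759] 0.0008568874699591889
[0.0038 0.0023 0.1621]
```

servo_tool(moves="0.003 0.002 0.04 0 0; 0.003 0.002 0.08 0 0; 0.003 0.002 0.11 0 0; 0.003 0.002 0.14 0 0; 0.003 0.002 0.16 0 0; 0.003 0.002 0.17 0 0; 0.003 0.002 0.17 0 0; 0.003 0.002 0.17 0 0; 0.003 0.002 0.17 0 0")

```text
time: 2.52
position: [0.5869, -0.0475, 0.0539]
tool_rot: [0.139, 0.99, -0.0, 0.001]
ft_force: [0.3, -0.5, -0.8]
grip_width: 0.0005
grip_force: 0.0
```

servo_tool(moves="0 0 0.001 0 0; 0 0 0.002 0 0; 0 0 0.003 0 0; 0 0 0.004 0 0; 0 0 0.005 0 0; 0 0 0.005 0 0; 0 0 0.005 0 0; 0 0 0.005 0 0")

```text
time: 3.18
position: [0.5859, -0.0475, 0.0475]
tool_rot: [0.139, 0.99, 0.0, -0.0]
ft_force: [-0.2, -0.8, -0.9]
grip_width: 0.0005
grip_force: 0.0
```

servo_tool(moves="0 0 0.0007 0 0; 0 0 0.0014 0 0; 0 0 0.002 0 0; 0 0 0.002 0 0; 0 0 0.002 0 0; 0 0 0.002 0 0; 0 0 0.002 0 0")

```text
time: 3.77
position: [0.586, -0.0475, 0.0462]
tool_rot: [0.139, 0.99, -0.0, 0.0]
ft_force: [-0.4, 0.4, 5.0]
grip_width: 0.0004
grip_force: 2.6
```

```bash
python3 - <<'E'
from h import *
o=get_obs();print(o['position'],o['ft_force'],o['moment'])
E
```

```text
[ 0.58603224 -0.04754283  0.04623652] [-0.40013433  0.39283857  5.03626726] [0.10963065 0.23908524 0.02749136]
```

servo_tool(moves="0 0 -0.008 0 0; -0.004 0.02 -0.008 0 0; -0.004 0.041 -0.008 0 0; -0.004 0.041 -0.007 0 0; -0.004 0.041 -0.005 0 0; -0.004 0.041 -0.004 0 0; -0.004 0.041 -0.003 0 0; -0.004 0.041 -0.002 0 0; -0.004 0.041 -0.002 0 0; -0.004 0.041 -0.002 0 0")

```text
time: 4.6
position: [0.6007, -0.0095, 0.0482]
tool_rot: [0.14, 0.99, 0.0, -0.0]
ft_force: [-1.7, 1.7, 6.0]
grip_width: 0.0004
grip_force: 3.0
```

servo_tool(moves="0 0 0 0 0; 0 0 0 0 0; 0 0 0 0 0")

```text
time: 4.85
position: [0.6008, -0.0095, 0.0483]
tool_rot: [0.14, 0.99, 0.0, -0.0]
ft_force: [-1.0, 1.2, 7.1]
grip_width: 0.0004
grip_force: 2.9
```

servo_tool(moves="0 0 -0.006 0 0; 0.022 -0.022 -0.006 0 0; 0.045 -0.045 -0.006 0 0; 0.045 -0.045 -0.004 0 0; 0.045 -0.045 -0.002 0 0; 0.045 -0.045 -0.001 0 0; 0.045 -0.045 0 0 0; 0.045 -0.045 0.001 0 0; 0.045 -0.045 0.0015 0 0; 0.045 -0.045 0.0015 0 0")

```text
time: 5.68
position: [0.5468, -0.0402, 0.0465]
tool_rot: [0.139, 0.99, -0.0, 0.001]
ft_force: [-0.2, -0.8, 3.6]
grip_width: 0.0005
grip_force: 1.9
```

servo_tool(moves="0 0 0 0 0; 0 0 0 0 0; 0 0 0 0 0")

```text
time: 5.93
position: [0.5467, -0.0403, 0.0465]
tool_rot: [0.139, 0.99, -0.0, 0.001]
ft_force: [1.6, -1.1, 3.7]
grip_width: 0.0004
grip_force: 1.8
```

servo_tool(moves="0 0 -0.007 0 0; -0.022 -0.022 -0.007 0 0; -0.044 -0.045 -0.006 0 0; -0.044 -0.045 -0.003 0 0; -0.044 -0.045 -0.001 0 0; -0.044 -0.045 0 0 0; -0.044 -0.045 0.001 0 0; -0.044 -0.045 0.002 0 0; -0.044 -0.045 0.003 0 0; -0.044 -0.045 0.003 0 0")

```text
time: 6.77
position: [0.5735, -0.0941, 0.0434]
tool_rot: [0.139, 0.99, 0.0, -0.002]
ft_force: [-3.5, 0.7, 6.3]
grip_width: 0.0007
grip_force: 3.2
```

servo_tool(moves="0 0 0 0 0; 0 0 0 0 0; 0 0 0 0 0")

```text
time: 7.02
position: [0.5735, -0.0941, 0.0435]
tool_rot: [0.139, 0.99, 0.0, -0.002]
ft_force: [-3.2, 0.7, 5.8]
grip_width: 0.0004
grip_force: 2.8
```

servo_tool(moves="0 0 -0.011 0 0; 0 0.035 -0.012 0 0; -0.015 0.069 -0.012 0 0; -0.034 0.069 -0.011 0 0; -0.034 0.069 -0.009 0 0; -0.034 0.069 -0.007 0 0; -0.034 0.069 -0.006 0 0; -0.034 0.069 -0.005 0 0; -0.034 0.069 -0.004 0 0; -0.034 0.069 -0.004 0 0")

```text
time: 7.85
position: [0.6253, -0.0387, 0.0472]
tool_rot: [0.14, 0.99, 0.0, -0.001]
ft_force: [-3.2, 1.6, 4.5]
grip_width: 0.0003
grip_force: 2.0
```

servo_tool(moves="0 0 0 0 0; 0 0 0 0 0; 0 0 0 0 0")

```text
time: 8.1
position: [0.6263, -0.0388, 0.0472]
tool_rot: [0.139, 0.99, -0.0, -0.001]
ft_force: [-2.5, 0.1, 4.0]
grip_width: 0.0007
grip_force: 2.0
```

servo_tool(moves="0 0 -0.006 0 0; 0.03 -0.026 -0.006 0 0; 0.067 -0.052 -0.006 0 0; 0.067 -0.052 -0.004 0 0; 0.067 -0.052 -0.002 0 0; 0.067 -0.052 0 0 0; 0.067 -0.052 0.001 0 0; 0.067 -0.052 0.002 0 0; 0.067 -0.052 0.003 0 0; 0.067 -0.052 0.003 0 0")

```text
time: 8.93
position: [0.5507, -0.0703, 0.0447]
tool_rot: [0.139, 0.99, -0.0, 0.002]
ft_force: [1.1, -0.5, 5.2]
grip_width: 0.0007
grip_force: 2.5
```

servo_tool(moves="0 0 0 0 0; 0 0 0 0 0; 0 0 0 0 0")

```text
time: 9.18
position: [0.5505, -0.0703, 0.0447]
tool_rot: [0.139, 0.99, -0.0, 0.002]
ft_force: [3.9, -0.1, 4.4]
grip_width: 0.0007
grip_force: 2.2
```

```bash
python3 - <<'E'
from h import *
o=get_obs();p=o['position'];print(p,o['ft_force'])
D=np.array([[.5860,-.0475,46.2,5.0],[.6008,-.0095,48.27,6.6],[.5467,-.0403,46.5,3.7],[.5735,-.0941,43.45,6.0],[.6263,-.0388,47.2,4.2],[p[0],p[1],p[2]*1e3,o['ft_force'][2]]])
h=D[:,2]+(D[:,3]+.4)/8
A=np.c_[(D[:,:2]-C)*1e3,np.ones(6)]
s,r,_,_=np.linalg.lstsq(A,h,rcond=None);print(s,h,A@s-h)
az=np.degrees(np.arctan2(s[1],s[0]));print("slope deg",np.degrees(np.hypot(s[0],s[1])),"uphill az",az,"rel screw",az+29)
print("up offset",off(*p[:2],.14))
E
```

```text
[ 0.55051913 -0.07031799  0.04473752] [ 3.93971069 -0.05633746  4.39749481]
[8.65047220e-03 5.52866692e-02 4.66658271e+01] [46.875      49.145      47.0125     44.25       47.775      45.33720811] [ 0.04683765  0.00575807 -0.03256189 -0.01265204 -0.02355429  0.01617249]
slope deg 3.2062333567794714 uphill az 81.1072722289581 rel screw 110.1072722289581
up offset [-0.0004  0.     -0.0953]
```

servo_tool(moves="0 0 -0.03 0 0; 0 0 -0.06 0 0; 0.025 0.026 -0.062 0 0; 0.05 0.051 -0.062 0 0; 0.05 0.051 -0.062 0 0; 0.05 0.051 -0.05 0 0; 0.05 0.051 -0.036 0 0; 0.05 0.051 -0.026 0 0; 0.05 0.051 -0.026 0 0; 0.05 0.051 -0.026 0 0")

```text
time: 10.02
position: [0.5132, -0.007, 0.0691]
tool_rot: [0.139, 0.99, 0.0, -0.002]
ft_force: [-0.4, -1.0, -0.4]
grip_width: 0.0005
grip_force: 0.0
```

servo_tool(moves="0 0 0 0 0; 0 0 0 0 0; 0 0 0 0 0")

```text
time: 10.27
position: [0.5147, -0.0074, 0.0705]
tool_rot: [0.14, 0.99, -0.0, 0.0]
ft_force: [-0.5, 0.3, -0.5]
grip_width: 0.0005
grip_force: 0.0
```

```bash
cat >> h.py <<'E'
def arc(a1,n=10,hold=2,rr=.0855):
    o=get_obs();R=Ro.from_quat(o['tool_rot']).as_matrix();p=o['position'];d=p[:2]-C
    a0=np.degrees(np.arctan2(d[1],d[0]));print("az",a0,"r",np.hypot(*d),"z",p[2],"F",o['ft_force'],o['time'])
    k=n-hold
    for i in range(n):
        f=min(1,(i+1)/k);f=f*f*(3-2*f)*.6+f*.4;a=np.radians(a0+(a1-a0)*f);r=np.hypot(*d)+(rr-np.hypot(*d))*min(1,f*2)
        w=np.r_[C+r*np.array([np.cos(a),np.sin(a)]),.070]
        v=R.T@(w-p);print("%.3f %.3f %.3f 0 0;"%tuple(v),end=' ')
    print()
E
python3 -c "
from h import *
print(get_obs()['q']);arc(105)"
```

```text
[-2.31707996e-01  6.23213314e-01  1.83427675e+00 -3.82028486e-05
  6.83144456e-01 -1.52249875e+00]
az 148.69620058665558 r 0.08701314340542604 z 0.07052750172389571 F [-0.45956663  0.28464612 -0.45579728] 10.2667
-0.002 0.005 0.001 0 0; -0.005 0.012 0.001 0 0; -0.010 0.020 0.001 0 0; -0.016 0.029 0.001 0 0; -0.023 0.037 0.001 0 0; -0.030 0.043 0.001 0 0; -0.036 0.048 0.001 0 0; -0.040 0.050 0.001 0 0; -0.040 0.050 0.001 0 0; -0.040 0.050 0.001 0 0;
```

servo_tool(moves="-0.002 0.005 0.001 0 0; -0.005 0.012 0.001 0 0; -0.010 0.020 0.001 0 0; -0.016 0.029 0.001 0 0; -0.023 0.037 0.001 0 0; -0.030 0.043 0.001 0 0; -0.036 0.048 0.001 0 0; -0.040 0.050 0.001 0 0; -0.040 0.050 0.001 0 0; -0.040 0.050 0.001 0 0")

```text
time: 11.1
position: [0.5671, 0.0305, 0.069]
tool_rot: [0.139, 0.99, 0.0, 0.001]
ft_force: [0.6, 0.5, -0.7]
grip_width: 0.0009
grip_force: 0.0
```

```bash
python3 -c "
from h import *
arc(72)"
```

```text
az 104.76695018802114 r 0.08589474838676826 z 0.06898661037867616 F [ 0.56378297  0.45051543 -0.67907203] 11.1
-0.003 0.002 -0.001 0 0; -0.008 0.004 -0.001 0 0; -0.015 0.007 -0.001 0 0; -0.023 0.009 -0.001 0 0; -0.030 0.011 -0.001 0 0; -0.037 0.011 -0.001 0 0; -0.043 0.012 -0.001 0 0; -0.047 0.012 -0.001 0 0; -0.047 0.012 -0.001 0 0; -0.047 0.012 -0.001 0 0;
```

servo_tool(moves="-0.003 0.002 -0.001 0 0; -0.008 0.004 -0.001 0 0; -0.015 0.007 -0.001 0 0; -0.023 0.009 -0.001 0 0; -0.030 0.011 -0.001 0 0; -0.037 0.011 -0.001 0 0; -0.043 0.012 -0.001 0 0; -0.047 0.012 -0.001 0 0; -0.047 0.012 -0.001 0 0; -0.047 0.012 -0.001 0 0")

```text
time: 11.93
position: [0.6163, 0.0277, 0.0702]
tool_rot: [0.14, 0.99, -0.0, 0.001]
ft_force: [-1.1, -1.6, -0.2]
grip_width: 0.0006
grip_force: 1.1
```

```bash
python3 -c "
from h import *
cv2.imwrite('pics/top1.png',cv2.resize(cams.camera('top')[100:260,215:385],None,fx=3.5,fy=3.5,interpolation=cv2.INTER_CUBIC))
cv2.imwrite('pics/s1.png',cv2.resize(cams.camera('scene')[100:300,100:325],None,fx=3,fy=3,interpolation=cv2.INTER_CUBIC))
arc(44)"
```

```text
az 71.55328126337179 r 0.08518902746839231 z 0.07031981175238387 F [-1.15614081 -1.30349253  0.19815821] 12.0333
-0.003 -0.000 0.000 0 0; -0.008 -0.001 0.000 0 0; -0.014 -0.002 0.000 0 0; -0.020 -0.003 0.000 0 0; -0.027 -0.005 0.000 0 0; -0.032 -0.007 0.000 0 0; -0.036 -0.010 0.000 0 0; -0.039 -0.011 0.000 0 0; -0.039 -0.011 0.000 0 0; -0.039 -0.011 0.000 0 0;
```

View pics/s1.png

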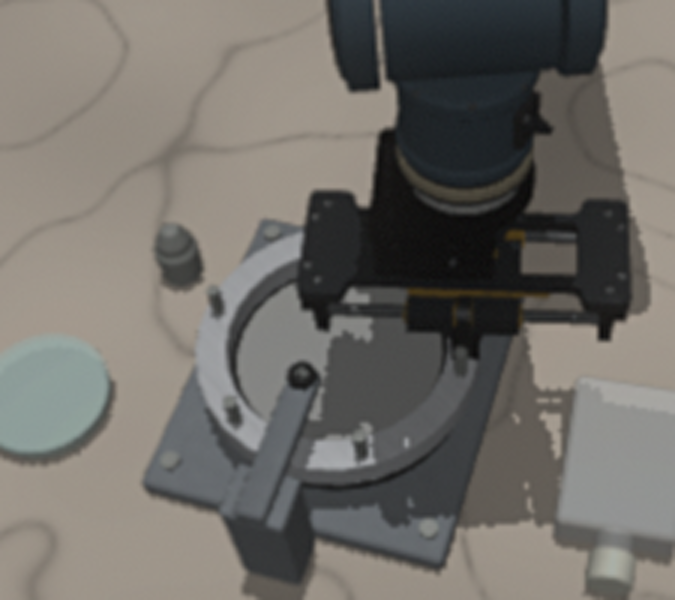

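The finger sits against the post at crop position (460,355). The other visible post tops are at (215,292), (232,402) and (360,440), and the bystanders haven't moved. Next I'll work out the turntable's angle and keep pushing.

```bash
python3 - <<'E'
from h import *
m=cams.camera_model('scene')
f=lambda P,s,o:np.array(P,float)/s+o-.4
for n,P in(("start",f([(276,30),(440,74),(475,223),(331,335),(152,283),(135,126)],4.2,[140,165])),("now",f([(214,289),(232,401),(360,437),(461,350)],3,[100,100]))):
    W=ray(m,P,.086)[:,:2];d=W-C;print(n,np.degrees(np.arctan2(d[:,1],d[:,0])),np.hypot(*d.T),circ(W))
E
```

```text
start [ 178.22170011  121.02407249   61.32348142   -1.06585793  -63.96671909
 -124.72306683] [0.09044031 0.08813065 0.0829459  0.08041292 0.08299611 0.08735251] (array([ 0.58408296, -0.05225404]), np.float64(0.08531354478808212))
now [-122.4765366   -61.43774464    0.19954684   63.63060317] [0.08742418 0.08292511 0.08272607 0.08322748] (array([ 0.58574113, -0.05272426]), np.float64(0.08521629124790267))
```

servo_tool(moves="-0.003 0 0 0 0; -0.008 -0.001 0 0 0; -0.014 -0.002 0 0 0; -0.020 -0.003 0 0 0; -0.027 -0.005 0 0 0; -0.032 -0.007 0 0 0; -0.036 -0.010 0 0 0; -0.039 -0.011 0 0 0; -0.039 -0.011 0 0 0; -0.039 -0.011 0 0 0")

```text
time: 12.87
position: [0.6479, 0.0076, 0.0696]
tool_rot: [0.14, 0.99, 0.0, -0.002]
ft_force: [-3.5, -0.1, -0.1]
grip_width: 0.0002
grip_force: 1.7
```

```bash
python3 -c "
from h import *
arc(30)"
```

```text
az 45.59236855704746 r 0.08420736931662935 z 0.06956407839872822 F [-3.53357521 -0.0526326  -0.0888249 ] 12.8667
-0.002 -0.001 -0.000 0 0; -0.004 -0.002 -0.000 0 0; -0.007 -0.003 -0.000 0 0; -0.010 -0.005 -0.000 0 0; -0.013 -0.007 -0.000 0 0; -0.016 -0.010 -0.000 0 0; -0.018 -0.011 -0.001 0 0; -0.019 -0.013 -0.001 0 0; -0.019 -0.013 -0.001 0 0; -0.019 -0.013 -0.001 0 0;
```

servo_tool(moves="-0.002 -0.001 0 0 0; -0.004 -0.002 0 0 0; -0.007 -0.003 0 0 0; -0.010 -0.005 0 0 0; -0.013 -0.007 0 0 0; -0.016 -0.010 0 0 0; -0.018 -0.011 0 0 0; -0.019 -0.013 0 0 0; -0.019 -0.013 0 0 0; -0.019 -0.013 0 0 0")

```text
time: 13.7
position: [0.6658, -0.0114, 0.0705]
tool_rot: [0.14, 0.99, -0.0, 0.002]
ft_force: [1.9, 1.5, -0.8]
grip_width: 0.0006
grip_force: 1.1
```

```bash
python3 -c "
from h import *
cv2.imwrite('pics/s2.png',cv2.resize(cams.camera('scene')[160:300,140:285],None,fx=4.2,fy=4.2,interpolation=cv2.INTER_CUBIC))
arc(22)"
```

```text
az 28.360341452741853 r 0.08693299968743341 z 0.07047373563585167 F [1.76810145 1.58224705 0.01369196] 13.75
-0.000 -0.001 0.000 0 0; -0.001 -0.002 0.000 0 0; -0.002 -0.003 0.000 0 0; -0.002 -0.004 0.000 0 0; -0.003 -0.006 0.000 0 0; -0.004 -0.007 0.000 0 0; -0.005 -0.008 0.000 0 0; -0.005 -0.008 0.000 0 0; -0.005 -0.008 0.000 0 0; -0.005 -0.008 0.000 0 0;
```

View pics/s2.png

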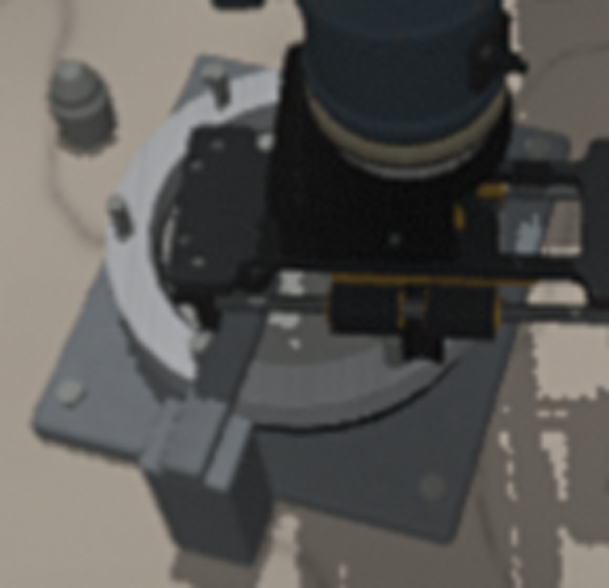

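In this crop the post tops are visible at (216,72), (120,200) and, just left of the arm, (203,335). The gripper body is above everything and clear of the screw.

```bash
python3 - <<'E'
from h import *
m=cams.camera_model('scene')
f=lambda P,s,o:np.array(P,float)/s+o-.4
for n,P in(("start",f([(276,30),(440,74),(475,223),(331,335),(152,283),(135,126)],4.2,[140,165])),("mid",f([(214,289),(232,401),(360,437),(461,350)],3,[100,100])),("now",f([(214,70),(119,199),(202,336)],4.2,[140,160]))):
    W=ray(m,P,.086)[:,:2];d=W-[.585,-.0525];a=np.degrees(np.arctan2(d[:,1],d[:,0]));print(n,a,a%60,np.hypot(*d.T))
E
```

```text
start [ 178.20567451  118.77542441   58.92070006   -1.0832176   -61.57052557
 -122.47385845] [58.20567451 58.77542441 58.92070006 58.9167824  58.42947443 57.52614155] [0.08643914 0.08604962 0.08485223 0.08441409 0.08491579 0.08522192]
mid [-120.17673763  -59.10108629    0.12427821   61.18396762] [59.82326237  0.89891371  0.12427821  1.18396762] [0.08542954 0.08499607 0.08672577 0.08499199]
now [-160.68761379 -102.54521899  -41.88524867] [19.31238621 17.45478101 18.11475133] [0.08692247 0.08468608 0.08264955]
```

servo_tool(moves="-0.001 -0.001 0 0 0; -0.001 -0.003 0 0 0; -0.002 -0.004 0 0 0; -0.003 -0.006 0 0 0; -0.004 -0.007 0 0 0; -0.005 -0.009 0 0 0; -0.006 -0.010 0 0 0; -0.007 -0.0105 0 0 0; -0.007 -0.0105 0 0 0; -0.007 -0.0105 0 0 0")

```text
time: 14.58
position: [0.6688, -0.0228, 0.0705]
tool_rot: [0.139, 0.99, 0.0, 0.001]
ft_force: [3.7, 3.6, 1.4]
grip_width: 0.0005
grip_force: 2.0
```

```bash
python3 -c "
from h import *
cv2.imwrite('pics/s3.png',cv2.resize(cams.camera('scene')[160:300,140:285],None,fx=4.2,fy=4.2,interpolation=cv2.INTER_CUBIC))
arc(18)"
```

```text
az 20.48918438792892 r 0.08522328557203301 z 0.07045427208029034 F [4.33073377 3.11682628 1.05263506] 14.6333
-0.000 -0.000 0.000 0 0; -0.001 -0.001 0.000 0 0; -0.001 -0.001 0.000 0 0; -0.001 -0.001 0.000 0 0; -0.002 -0.002 0.000 0 0; -0.002 -0.002 0.000 0 0; -0.002 -0.003 0.000 0 0; -0.002 -0.003 0.000 0 0; -0.002 -0.003 0.000 0 0; -0.002 -0.003 0.000 0 0;
```

View pics/s3.png

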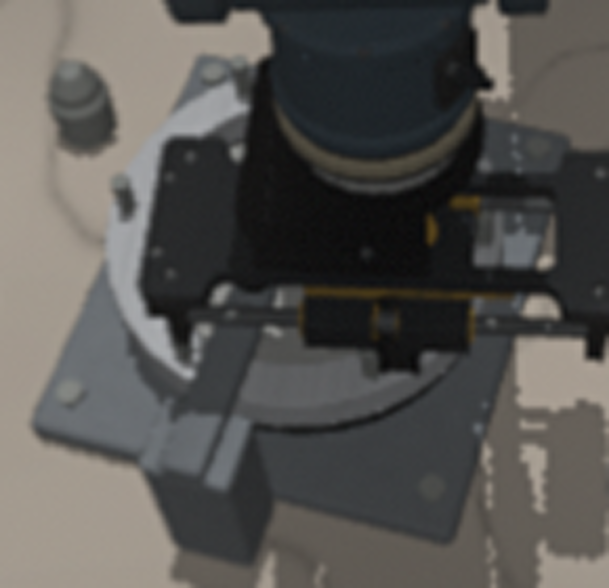

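Post tops are now at about (238,65) and (120,181).

```bash
python3 - <<'E'
from h import *
m=cams.camera_model('scene')
W=ray(m,np.array([(238,63),(119,181)])/4.2+[139.6,159.6],.086)[:,:2];d=W-[.585,-.0525];a=np.degrees(np.arctan2(d[:,1],d[:,0]));print(a%60,np.hypot(*d.T))
E
```

```text
[11.28146446 10.82447576] [0.08514193 0.08630775]
```

servo_tool(moves="-0.0005 -0.001 0 0 0; -0.001 -0.002 0 0 0; -0.0015 -0.0025 0 0 0; -0.002 -0.003 0 0 0; -0.0025 -0.004 0 0 0; -0.0025 -0.004 0 0 0; -0.0025 -0.004 0 0 0; -0.0025 -0.004 0 0 0; 0 0.003 0 0 0; 0.003 0.008 0 0 0")

```text
time: 15.47
position: [0.6653, -0.0144, 0.0692]
tool_rot: [0.14, 0.99, -0.001, -0.002]
ft_force: [-0.6, -0.0, 0.1]
grip_width: 0.0008
grip_force: 0.0
```

servo_tool(moves="0.001 0.003 0 0 0; 0.001 0.003 -0.03 0 0; 0.001 0.003 -0.07 0 0; 0.001 0.003 -0.11 0 0; 0.03 0.03 -0.14 0 0; 0.05 0.06 -0.14 0 0; 0.07 0.09 -0.14 0 0; 0.09 0.12 -0.14 0 0; 0.1 0.16 -0.14 0 0; 0.1 0.2 -0.14 0 0")

```text
time: 16.3
position: [0.6224, 0.2071, 0.2097]
tool_rot: [0.139, 0.99, -0.001, -0.003]
ft_force: [0.4, -0.7, 0.2]
grip_width: 0.0006
grip_force: 0.0
```

servo_tool(moves="0.03 0.04 0 0 0; 0.05 0.08 0 0 0; 0.05 0.1 0 0 0; 0.05 0.12 0 0 0; 0.05 0.12 0 0 0; 0.05 0.12 0 0 0")

```text
time: 16.8
position: [0.6102, 0.3354, 0.209]
tool_rot: [0.138, 0.99, -0.001, -0.001]
ft_force: [-0.2, -0.3, 0.8]
grip_width: 0.0007
grip_force: 0.0
```

```bash
python3 -c "
from h import *
t=cams.camera('top');s=cams.camera('scene');cv2.imwrite('pics/top4.png',t);cv2.imwrite('pics/scene4.png',s)
cv2.imwrite('pics/t4c.png',cv2.resize(t[120:260,235:365],None,fx=4.2,fy=4.2,interpolation=cv2.INTER_CUBIC))
cv2.imwrite('pics/s4c.png',cv2.resize(s[165:300,140:285],None,fx=4.2,fy=4.2,interpolation=cv2.INTER_CUBIC))
print(get_obs()['position'])"
```

```text
[0.61060832 0.33360931 0.20931525]
```

View pics/t4c.png

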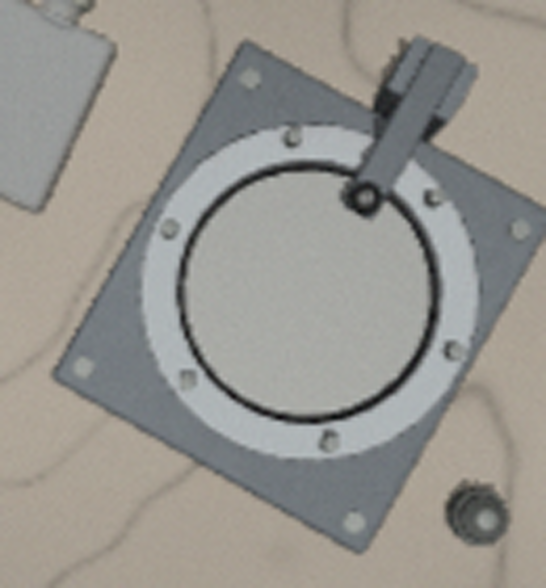

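The turntable is clear of the arm. The posts are at about (293,135), (169,228), (187,378), (330,438), (454,349) and (433,195), and the bystanders are unmoved. I'll refine these with blob centroids and compare them with the start.

```bash
python3 - <<'E'
from h import *
def cen(im,guess,w=4):
    g=cv2.cvtColor(im,cv2.COLOR_BGR2GRAY).astype(float);out=[]
    for p in guess:
        for _ in range(3):
            x0,y0=np.round(p).astype(int);yy,xx=np.mgrid[y0-w:y0+w+1,x0-w:x0+w+1];v=g[yy,xx]
            k=np.hypot(xx-p[0],yy-p[1])<w
            wt=np.clip(np.abs(v-np.median(v[k]))-12,0,60)*k
            p=np.array([(wt*xx).sum(),(wt*yy).sum()])/wt.sum()
        out.append(p)
    return np.array(out)
m=cams.camera_model('top')
cr=lambda p:np.array(p,float)/4.2+[235,120]-.4
G={'top0':[(317,133),(182,206),(175,357),(306,440),(442,371),(447,215)],'top4':[(293,135),(169,228),(187,378),(330,440),(454,349),(433,196)]}
for n,p in G.items():
  for lab,P in(("man",cr(p)),("cen",cen(cv2.imread(f'pics/{n}.png'),cr(p)))):
    W=ray(m,P,.084)[:,:2];c,r=circ(W)
    for cc in (c,):
        d=W-cc;a=np.degrees(np.arctan2(d[:,1],d[:,0]))%60;a=(a+30)%60-30;print(n,lab,c,r,a,a.mean())
E
```

```text
top0 man [ 0.59030276 -0.05286806] 0.08448698579291852 [-1.28275479 -1.14070635 -1.85958075 -1.54942966 -2.34152862 -1.22562381] -1.566603996620503
top0 cen [ 0.59140247 -0.0522845 ] 0.08217912439907117 [-1.93136731  0.53363848 -2.02819782 -2.63181794 -3.8623139  -2.9161582 ] -2.139369446851479
top4 man [ 0.58981633 -0.05234647] 0.08456606580544256 [7.30066493 8.00102284 7.06125928 7.73358621 7.40739981 7.68800202] 7.531989180389288
top4 cen [ 0.5919334  -0.05208055] 0.08240692353978461 [ 6.83150525 10.52136978  7.33835549  6.47925252  5.40916293  6.42020564] 7.166641934123688
```

View pics/s4c.png

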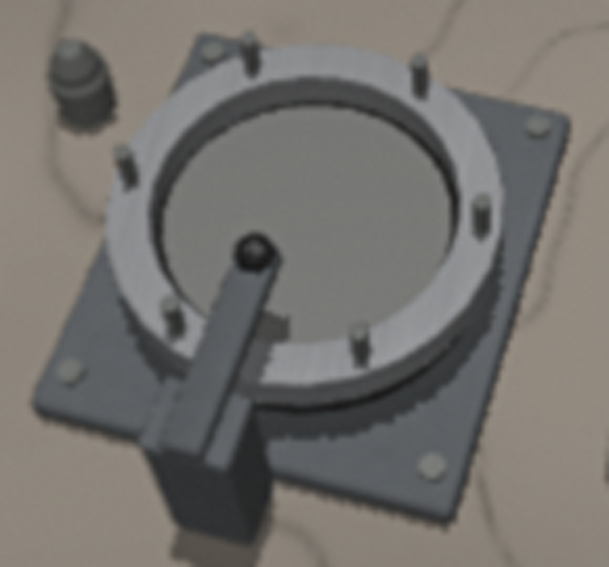

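The final view shows the posts turned clear of the arm, the tool away from the stage and the bystanders where they were. The turntable has turned about −110.8° against a target of −110.1°, and that 0.7° gap is within the measuring error.

```bash
python3 -c "
from rig import job
print(job.hand_in())"
```

```text
the job is handed in; nothing more can be done
None
```

I felt the insert's high side with six gentle touches (about 4–7 N), then pushed the turntable about 110.8° clockwise by a post, which puts the high rim within about 1° (measured) of straight below the levelling screw; I then backed the arm clear, the flask, dish and objective looked unmoved, and I handed the job in at about 17 s (no verdict was returned).

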